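# Load the bottle carrier, hood on, clamp down

### The job

Close up the bottle carrier for transport: swing its clamp arm up out of the way, stand the largest of the three loose reagent bottles upright in the carrier's empty pocket, set the hood down over both bottles so that it sits fully home on the foot plate, then bring the clamp arm fully down on the hood. Leave the bottle that is already in the carrier in its pocket, do not tip or throw any bottle, and leave everything else on the bench standing where it is.

Things in the scene. Friction and masses are not known exactly. Their poses are not given: they have to be found in the camera images.
- carrier: Carrier fixed to the bench; origin: centre of underside, z up. Grey foot plate 108 (x) x 182 (y) x 8 mm; on it a white wall frame, outside 74 (x) x 146 (y) mm, walls 5 mm, tops at z 40 mm, a cross wall at y 0 making two pockets. The -y pocket (centre y -35.5 mm) holds a bottle, the +y one is empty. Clamp post at its +y end, centred at y +107 mm: 34 (x) x 22 (y) mm, 153 mm high.
- pocket (a point): Centre of the floor of the carrier's empty pocket, at y +35.5 mm in the carrier's frame and 8 mm above the bench; the pocket is 64 (x) x 68 (y) mm and 32 mm deep. Axes as the carrier's.
- clamp (a joint): Hinge of the clamp arm, rad: 0 = fully down, arm level, pointing to the carrier's -y, its rubber foot (18 mm wide, 60 mm from the pivot) on the hood's top; grows as it swings up and outward (1.57 upright, 2.0 stop; above 1.65 the hood passes it). Friction (about 0.15 N m) holds it anywhere. At the start it leans over the empty pocket.
- clamp_hinge (a point): Pivot of the clamp arm, in the post's fork, 144 mm above the bench; the hinge axis is parallel to the carrier's x.
- clamp_grip (a point): Centre of the clamp's cross grip: black round bar 16 mm thick, 32 mm long, parallel to the hinge axis, so it can turn between fingers that pinch its two ends. With the clamp down it lies 72 mm from the pivot towards the carrier's -y and 18 mm above it, 40 mm above the hood's top. Arm 16 mm wide, 12 mm thick, its end 81 mm from the pivot.
- hood_handle (a point): Centre of the steel bar handle on the white hood: 60 mm along the hood's x, 12 mm in y, 14 mm high, 17 mm clear below. Hood: loose, about 0.35 kg, bottomless box 90 (x) x 162 (y) x 114 mm high, inside 82 x 154 mm, 110 mm high; its lower edge is 138 mm below this point. Home, it surrounds the wall frame (4 mm play, axes parallel, either way round) on the foot plate, this point 146 mm above the bench.
- bottle_big_center (a point): Centre, half-way up, of the largest loose reagent bottle (amber), to be loaded: round, 52 mm across, 102 mm high; straight-sided to 65 mm above its foot, then a shoulder and a round black cap 31 mm across from 71 mm up to the top; it can be held by cap or body. About 0.12 kg.
- bottle_mid_center (a point): Centre, half-way up, of a loose reagent bottle (clear, 48 mm across, 90 mm high): a bystander.
- bottle_small_center (a point): Centre, half-way up, of a loose reagent bottle (white, 42 mm across, 78 mm high): a bystander.
- bottle_loaded_center (a point): Centre, half-way up, of the amber bottle (44 mm across, 85 mm high) that already stands in the carrier's -y pocket and stays there.
- flask: Foil-wrapped flask, loose, 61 mm across, 84 mm high, a bystander. Origin: centre of its underside.
Mind the look-alikes: they are no part of the job. What is shaped like the part that bears bottle_big_center but yellow is not meant.

How it is judged:
On the way, in this order (a step that is already met when the one before it is completed fails the run):
1. the clamp arm is swung up (value of joint clamp above 1.4 rad), for 0.2 s.
2. the largest bottle stands upright in the empty pocket, let go (x of bottle_big_center in the frame of carrier between -0.011 and 0.011 m and y of bottle_big_center in the frame of carrier between 0.0225 and 0.0485 m and z of bottle_big_center in the frame of carrier below 0.064 m and angle between bottle_big_center's own z axis and vertical below 0.12 rad and contact force between the fingers and bottle_big below 0.3 N), for 0.2 s.
3. the hood is fully home over both bottles while the clamp is still up (x of hood_handle in the frame of carrier between -0.007 and 0.007 m and y of hood_handle in the frame of carrier between -0.007 and 0.007 m and z of hood_handle in the frame of carrier below 0.15 m and angle between hood_handle's own z axis and vertical below 0.06 rad and value of joint clamp above 0.3 rad), for 0.2 s.
At the end, for the whole second after the job is handed in: Largest bottle upright in the carrier's +y pocket, the other still in the -y one; hood down on the foot plate (handle within 4 mm of seated height, 7 mm of centre, level within 0.06 rad); clamp arm down on it (under 0.08 rad); all at rest (x of bottle_big_center in the frame of carrier between -0.011 and 0.011 m and y of bottle_big_center in the frame of carrier between 0.0225 and 0.0485 m and z of bottle_big_center in the frame of carrier below 0.064 m and angle between each of bottle_big_center, bottle_loaded_center's own z axis and vertical below 0.12 rad and x of bottle_loaded_center in the frame of carrier between -0.011 and 0.011 m and y of bottle_loaded_center in the frame of carrier between -0.0485 and -0.0225 m and z of bottle_loaded_center in the frame of carrier below 0.0555 m and x of hood_handle in the frame of carrier between -0.007 and 0.007 m and y of hood_handle in the frame of carrier between -0.007 and 0.007 m and z of hood_handle in the frame of carrier below 0.15 m and angle between hood_handle's own z axis and vertical below 0.06 rad and value of joint clamp below 0.08 rad and linear speed of each of hood, bottle_big below 0.02 m/s); the robot touches nothing.
It fails at once if a bystander (the other two loose bottles, the flask) moved more than 35 mm or tipped (distance of any of bottle_mid_center, bottle_small_center, flask from where it was at the start of the episode above 0.035 m or angle between any of bottle_mid_center, bottle_small_center, flask's own z axis and vertical above 0.4 rad).
It fails at once if the bottle to load or the loaded bottle tipped over (angle between bottle_big_center's own z axis and vertical above 0.6 rad or angle between bottle_loaded_center's own z axis and vertical above 0.5 rad).
It fails at once if the loaded bottle lifted out of its pocket (height (world z) of bottle_loaded_center above 0.0805 m).
It fails at once if a bottle thrown or dropped (linear speed of bottle_big above 1.2 m/s).
It also fails if it takes over 72 s, if anything falls off the work surface, if the arm or the gripper's body presses on something with over 40 N, if the wrist force passes 120 N, or if a joint passes its speed limit or range.

### The arm

A 7-joint arm with a two-finger parallel gripper is mounted at the origin on a cart in front of the work surface, level with it; the furniture and walls round the work are solid. World frame = base frame: x ahead of the robot, y to its left, z up, the work surface at z = 0. Lengths are in m, angles in rad, forces in N, time in s.
With the tool pointing down it reaches from about 0.425 to 0.875 m from the base axis. Payload 4.7 kg.
Tool frame: the origin (TCP) lies midway between the tips of the shut fingers; the grasp point (between the pads) lies ctrl.grasp_offset behind it (ctrl.grasp_offset is the distance from the TCP to the grasp point, in m); z points along the fingers, y is the line along which they close (so a half turn about z gives the same grasp; the last joint's range is limited). The gripper opens to 87 mm and grips with 3 to 60 N. Pads are 19 mm wide; open, the fingers measure 117 mm over their backs; the gripper's body (75 mm by 190 mm) begins 51 mm behind the grasp point.
Start: joints at [-1.117, 0.321, -0.07, 1.45, 0.023, 1.371, -0.057], TCP at [0.277, 0.588, 0.223] pointing down, gripper open.
Joint ranges: [-2.86, 2.86], [-0.3, 2.09], [-1.38, 1.24], [0.06, 2.45], [-1.56, 4.7], [0.09, 2.05], [-2.69, 2.69]. Speed limits (rad/s): [2.57, 2.57, 3.14, 3.14, 3.14, 3.14, 3.14].

### API

Orientations are given as a rotation vector (axis times angle).
In Python, from bench import ctrl gives the robot as it stands. The module is installed in compiled form; this text tells all that it offers.
- The arm moves only by the tool jog_arm, never from a script. Its argument "moves" is one flat list of numbers, 7 for each row, row after row: the shift along the tool's x, y, z in units of 30 cm (1.0 is 30 cm), then the turn, a rotation vector about the tool's x, y, z in units of 60 degrees (1.0 is 60 degrees), then the gripper's target within -1 to 1 (fully open at 1, half-way at 0, shut at -1). In form: [x, y, z, wx, wy, wz, fingers, x, y, z, wx, wy, wz, fingers, ...]. A call has exactly 8 rows; each row is the pose to reach, as a shift and turn from the pose commanded when the call began, along the tool's axes at that moment; what a row does not reach only later rows make up. A row lasts 1/8 s, in which the tool goes at most 62.5 mm and 10.7 degrees, less where a joint would pass 70% of its speed; a pose out of reach is approached as far as the arm can. A call with a number of a shift or a turn outside -1 to 1 is refused whole. A call with a gripper value outside its range is refused whole. The fingers move at their own pace and stop on an object; "newtons" is the grip in N (left out, the last holds). Time passes only in rows, so rows that repeat a pose let the fingers close, or fill a call up. It gives the time, the measured TCP pose, the force, the opening and the grip force at its end, in the units of the state.
- ctrl.get_state(): the state, without advancing time (a new reading comes with each control period).
- ctrl.get_image(name): name is "scene" or "side" or "wrist"; returns a dict with "pixels" (400x640x3 uint8, red, green, blue), "fx", "fy", "cx", "cy" (pixels), "xyz" and "rotation" of the camera in the world; the wrist camera has in their place "tool_from_camera" (4x4, takes a point from camera to tool coordinates, whose origin is the TCP and whose axes are the flange's). Camera axes: x right, y up, looking along -z (the intrinsics and any distortion apply to the point x, -y, -z); pixel columns grow to the right and rows downward; lengths in m; the calibration is good to about 2 mm. A picture is of the moment at which its call begins: read the wrist's pose just before it. There is no depth.
- ctrl.close_job(): hands the job in; it is judged then, once.
The state is a dict: "time": time; "joint_positions": joint angles; "qd": joint speeds; "joint_torque": joint torques, N m; "position": TCP position; "tool_rot": TCP orientation; "ft_force": force on the tool from outside, world axes, zero at the start; "torque": the same for the moment, N m; "grip_width": opening from 0.0 (shut) to 1.0 (fully open); "grip_force": force on a finger pad.
Only numpy, scipy, OpenCV 4.12 (cv2) and the standard library are available. Lean on these libraries where they do the work, as an engineer would, in place of code of your own. Each camera call takes 0.05 s, during which the arm holds its last target. There are 200 camera calls.

## Working session

There is one attempt and no reset: what is moved stays moved. The work goes in short steps, Python scripts to look and compute and a tool call to move; the robot and the scene stay as the last step left them, time stands still between calls to the robot, and variables do not carry over. Pictures are saved under pics/ and viewed, at most 10 in all, crops included, and the job is handed in when it is done.

Besides the shell and the picture viewer there is one more tool, called after "Emit:" by a JSON object that holds its "method" and its "body". jog_arm: Moves the arm, as the interface text tells. Its arguments: {"type":"object","properties":{"moves":{"type":"array"},"newtons":{"type":"number"}},"required":["moves"]}

```bash
mkdir -p pics; cat > h.py <<'E'
import numpy as np, cv2
from scipy.spatial.transform import Rotation as R
from bench import ctrl
def snap(name,f):
    s=ctrl.get_state(); im=ctrl.get_image(name); cv2.imwrite('pics/'+f,im['pixels'][:,:,::-1]); 
    np.save('pics/'+f[:-4]+'.npy',dict(im=im,s=s),allow_pickle=True); return im,s
def load(f):
    d=np.load('pics/'+f+'.npy',allow_pickle=True).item(); return d['im'],d['s']
def cam(im,s):
    if 'tool_from_camera' in im:
        T=np.eye(4);T[:3,:3]=R.from_rotvec(s['tool_rot']).as_matrix();T[:3,3]=s['position'];T=T@np.array(im['tool_from_camera']);return T[:3,3],T[:3,:3]
    r=np.array(im['rotation']); 
    return np.array(im['xyz']),(r if r.shape==(3,3) else R.from_rotvec(r).as_matrix())
def ray(im,s,u,v):
    o,M=cam(im,s); d=M@np.array([(u-im['cx'])/im['fx'],-(v-im['cy'])/im['fy'],-1]); return o,d/np.linalg.norm(d)
def atz(im,s,u,v,z):
    o,d=ray(im,s,u,v); return o+d*(z-o[2])/d[2]
def proj(im,s,p):
    o,M=cam(im,s); c=(np.atleast_2d(p)-o)@M; return np.c_[im['cx']+im['fx']*c[:,0]/-c[:,2], im['cy']-im['fy']*c[:,1]/-c[:,2]]
def tri(rs):
    A=0;b=0
    for o,d in rs: P=np.eye(3)-np.outer(d,d);A=A+P;b=b+P@o
    return np.linalg.solve(A,b)
E
python3 - <<'E'
from h import *
for n in ('scene','side','wrist'):
    im,s=snap(n,n+'1.png'); print(n,{k:v for k,v in im.items() if k!='pixels'})
print(s, ctrl.grasp_offset)
a=[cv2.imread(f'pics/{n}1.png') for n in ('scene','side','wrist')]
E
```

```text
scene {'fx': 462.8353934626788, 'fy': 462.8353934626788, 'cx': 320.21419212668474, 'cy': 185.18516583099324, 'xyz': array([-0.25751779, -0.55452455,  0.87146018]), 'rotation': array([ 0.83105752, -0.44907893, -0.88503495])}
side {'fx': 462.8339748220194, 'fy': 462.8339748220194, 'cx': 319.06651060854085, 'cy': 201.5214267283943, 'xyz': array([0.12134396, 1.0989194 , 0.94985983]), 'rotation': array([ 0.24565797, -1.28504991, -2.45966027])}
wrist {'fx': 277.98052762491835, 'fy': 277.98052762491835, 'cx': 319.4642807990625, 'cy': 199.30575529932983, 'tool_from_camera': array([[ 4.96035812e-04,  9.66028798e-01,  2.58433966e-01,
         7.03746004e-02],
       [ 9.99999603e-01, -2.87979147e-04, -8.42921186e-04,
         1.66854737e-03],
       [-7.39862547e-04,  2.58434282e-01, -9.66028558e-01,
        -1.63544559e-01],
       [ 0.00000000e+00,  0.00000000e+00,  0.00000000e+00,
         1.00000000e+00]])}
{'time': 0.1, 'joint_positions': array([-1.11688388,  0.32180382, -0.07007877,  1.45155577,  0.02263323,
        1.37078863, -0.05690026]), 'qd': array([-8.78255183e-04, -2.32405262e-03, -7.99482674e-04, -4.12431120e-03,
       -7.74994990e-05, -2.77113639e-03,  1.03543797e-03]), 'joint_torque': array([ 5.14880026e-05, -4.92574739e+01, -4.05666735e-01, -3.13400424e+01,
       -6.42754650e-02,  3.94876627e-02,  7.36323182e-05]), 'position': array([0.27659788, 0.58766599, 0.22153377]), 'tool_rot': array([-6.85199866e-01, -3.06569002e+00,  2.74788471e-03]), 'ft_force': array([-0.42045936, -0.02117096,  0.55766947]), 'torque': array([-0.04671803, -0.02745907,  0.02271657]), 'grip_force': 0.0, 'grip_width': 0.9952025951078145} 0.0187
```

View pics/scene1.png

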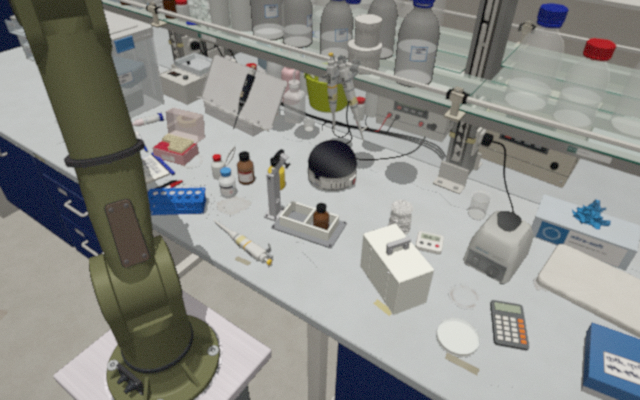

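View pics/side1.png

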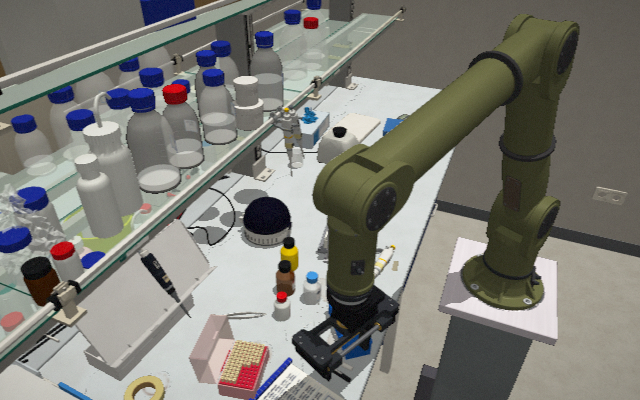

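Scene: the carrier is at (308,222) with its post at (272,195) and loaded bottle at (321,217). The hood is at (395,265) and the foil flask at (401,215). Candidates for the big bottle:
- amber (246,167)
- yellow look-alike (280,172)
- clear with blue cap (227,180)
- white with red cap (217,163)
- amber in the carrier (321,217)

I choose the amber one at (246,167) and will check it in a close crop.

```bash
python3 - <<'E'
from h import *
im=cv2.imread('pics/scene1.png')
cv2.imwrite('pics/c1.png',cv2.resize(im[140:310,200:450],None,fx=3.2,fy=3.2,interpolation=cv2.INTER_CUBIC)[:600,:800])
im=cv2.imread('pics/side1.png')
E
```

```text
(no output)
```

View pics/c1.png

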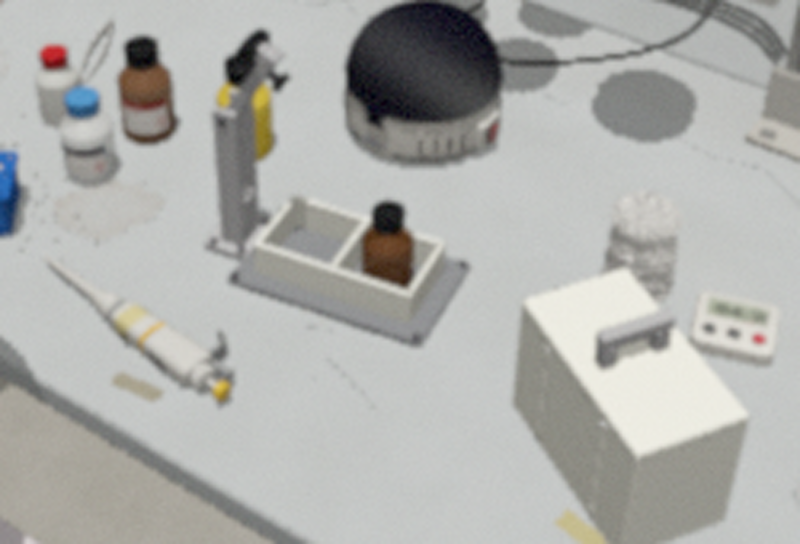

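Crop: amber bottle with black cap at (142,90), larger than its neighbours, so that is the one. The yellow one sits behind the post and stays untouched. The frame's top corners, the hood's top corners and the caps can all be read here.

```bash
cat > fit.py <<'E'
from h import *
from scipy.optimize import least_squares
im,s=load('scene1')
F=lambda p:(p[0]/3.2+200,p[1]/3.2+140)
def fit(pts,z,lx,ly,name):
    P=np.array([atz(im,s,*F(p),z)[:2] for p in pts]); 
    q=np.array([[-1,1],[-1,-1],[1,-1],[1,1]])*[lx/2,ly/2]
    def tf(x,q=q): c,t=np.cos(x[2]),np.sin(x[2]); return x[:2]+q@np.array([[c,t],[-t,c]])
    best=min((least_squares(lambda x:(tf(x)-P).ravel(),[*P.mean(0),a]) for a in np.arange(-3,3.2,.7)),key=lambda r:r.cost)
    print(name,best.x.round(4),'yaw deg',np.degrees(best.x[2]).round(1),'resid mm',(best.fun*1e3).round(1)); return best.x
# left/front/right/back; carrier +y end is at the left(post)
c=fit([(250,245),(410,290),(443,240),(297,200)],.04,.074,.146,'carrier')
h=fit([(525,303),(640,455),(745,413),(628,270)],.114,.09,.162,'hood')
for n,a,z in (('big cap',(142,47),.102),('loaded',(389,213),.093),('mid',(83,97),.09),('small',(54,52),.078),('bigfoot front',(150,140),0),('handle',(637,328),.145),('flask foot',(645,290),0)): print(n,atz(im,s,*F(a),z).round(4))
E
python3 fit.py
```

```text
carrier [ 0.4999 -0.0037  0.208 ] yaw deg 11.9 resid mm [-0.3 -2.2 -3.6 -5.2  1.7 -1.6  2.2  9. ]
hood [ 0.4525 -0.2856 -0.5374] yaw deg -30.8 resid mm [ 0.8  3.5 -2.5 -0.5  0.1 -5.3  1.6  2.4]
big cap [0.5512 0.2698 0.102 ]
loaded [ 0.5    -0.0435  0.093 ]
mid [0.4735 0.2711 0.09  ]
small [0.5212 0.3567 0.078 ]
bigfoot front [0.5444 0.2651 0.    ]
handle [ 0.4494 -0.2869  0.145 ]
flask foot [ 0.6357 -0.2178 -0.    ]
```

View pics/wrist1.png

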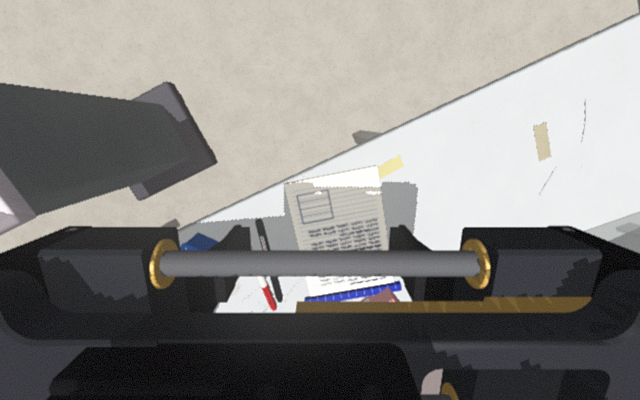

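Wrist view: only the bench's left end is visible, with the paper and pens at the centre, and nothing needed. The fits agree with the given sizes: loaded bottle at y -0.0435, big cap close to its foot. Next I move to a spot above the carrier and look again.

```bash
cat > plan.py <<'E'
import sys
from h import *
def plan(p,head,s=None,tilt=0):
    s=s or ctrl.get_state(); M=R.from_rotvec(s['tool_rot']).as_matrix(); a=np.radians(head)
    x=np.array([np.cos(a),np.sin(a),0]); z=np.array([0,0,-1.]); G=np.c_[x,np.cross(z,x),z]
    d=M.T@(np.array(p)-s['position']); w=R.from_matrix(M.T@G).as_rotvec()
    print('shift',(d/.3).round(3),'turn',(w/np.radians(60)).round(3))
if __name__=='__main__':
    v=[float(a) for a in sys.argv[1:]]; plan(v[:3],v[3])
    s=ctrl.get_state(); print('t',s['time'],s['position'].round(4),'F',s['ft_force'].round(1),'w',round(s['grip_width']*87,1),round(s['grip_force'],1))
E
python3 plan.py 0.39 0.33 0.35 130; python3 plan.py 0.5 0.08 0.4 102
```

```text
shift [-0.708 -0.617 -0.427] turn [-0.001  0.     0.413]
t 0.15 [0.2767 0.5877 0.2217] F [0.3 0.5 0. ] w 87.0 0.0
shift [-1.394 -1.215 -0.592] turn [-0.001  0.001  0.88 ]
t 0.15 [0.2767 0.5877 0.2217] F [0.3 0.5 0. ] w 87.0 0.0
```

Emit:
{"method": "jog_arm", "body": {"moves": [-0.09,-0.08,-0.06,0,0,0.05,1,-0.18,-0.155,-0.11,0,0,0.1,1,-0.27,-0.23,-0.17,0,0,0.15,1,-0.36,-0.31,-0.22,0,0,0.2,1,-0.45,-0.39,-0.27,0,0,0.26,1,-0.54,-0.47,-0.33,0,0,0.31,1,-0.63,-0.55,-0.38,0,0,0.36,1,-0.71,-0.62,-0.43,0,0,0.41,1]}}

```text
time: 1.15
position: [0.3913, 0.327, 0.3526]
tool_rot: [1.328, 2.847, 0.001]
ft_force: [0.6, 0.1, -0.4]
grip_width: 1.0
grip_force: 0.0
```

```bash
python3 plan.py 0.5 0.08 0.4 102
```

```text
shift [-0.864 -0.251 -0.158] turn [ 0.    -0.     0.466]
t 1.15 [0.3913 0.327  0.3526] F [ 0.6  0.1 -0.4] w 87.0 0.0
```

Emit:
{"method": "jog_arm", "body": {"moves": [-0.11,-0.03,-0.02,0,0,0.06,1,-0.22,-0.06,-0.04,0,0,0.12,1,-0.33,-0.09,-0.06,0,0,0.18,1,-0.45,-0.13,-0.08,0,0,0.24,1,-0.56,-0.16,-0.1,0,0,0.3,1,-0.68,-0.2,-0.12,0,0,0.36,1,-0.8,-0.23,-0.14,0,0,0.42,1,-0.86,-0.25,-0.16,0,0,0.466,1]}}

```text
time: 2.15
position: [0.5004, 0.0806, 0.4]
tool_rot: [1.98, 2.439, -0.0]
ft_force: [0.1, -0.1, 0.2]
grip_width: 1.0
grip_force: 0.0
```

```bash
python3 - <<'E'
from h import *
im,s=snap('wrist','w2.png'); snap('side','s2.png'); print(s['position'],s['tool_rot'])
a=cv2.imread('pics/w2.png'); b=cv2.imread('pics/s2.png')
cv2.imwrite('pics/m2.png',np.vstack([cv2.resize(a[:230,80:640],(800,329)),cv2.resize(b[180:310,220:620],(800,260))]))
E
```

```text
[0.50040834 0.08063278 0.39995555] [ 1.97983532e+00  2.43878673e+00 -3.34341347e-04]
```

View pics/m2.png

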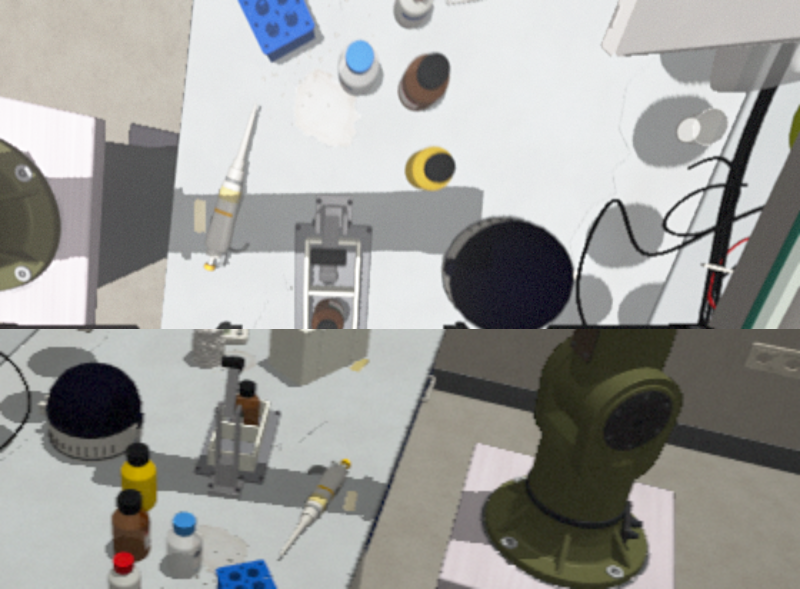

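Wrist (top part): clamp grip at (328,257), big bottle's cap at (434,70), yellow at (438,168), frame's +y corners at (304,238) and (362,238). Side (bottom part): grip at (232,362), big bottle's cap top at (129,497). I'll triangulate these.

```bash
cat > m2.py <<'E'
from h import *
sc=load('scene1'); w=load('w2'); sd=load('s2')
S=lambda x,y:(x/3.2+200,y/3.2+140); W=lambda x,y:(80+x*.7,y*.699); D=lambda x,y:(220+x*.5,180+(y-329)*.5)
def t(n,*rs):
    rr=[ray(*v,*u) for v,u in rs]; p=tri(rr); print(n,p.round(4),'err px',[np.round(proj(*v,p)[0]-u,1).tolist() for v,u in rs]); return p
g=t('grip',(w,W(328,257)),(sd,D(232,362)))
t('grip3',(w,W(328,257)),(sd,D(232,362)),(sc,S(268,60)))
t('bigcap',(w,W(435,70)),(sd,D(129,497)),(sc,S(142,45)))
t('midcap',(w,W(361,52)),(sd,D(184,520)),(sc,S(83,95)))
t('yellow',(w,W(440,165)),(sd,D(138,453)))
A=atz(*w,*W(304,239),.04);B=atz(*w,*W(362,238),.04); print('frame +y corners',A,B,np.linalg.norm(A-B))
A2=atz(*w,*W(297,224),.008);B2=atz(*w,*W(371,224),.008); print('plate +y corners',A2,B2,np.linalg.norm(A2-B2))
for yaw in (10.5,12):
  a=np.radians(yaw); ex=np.array([np.cos(a),np.sin(a)]); ey=np.array([-ex[1],ex[0]])
  o1=(A+B)[:2]/2-.073*ey; o2=(A2+B2)[:2]/2-.091*ey; print(yaw,o1,o2)
  for th in (.9,1.1,1.3):
    c=np.r_[o1+ey*(.107-.0742*np.cos(th+.245)),.144+.0742*np.sin(th+.245)]; print(th,c.round(4),[proj(*v,c)[0].round(1) for v in (w,sd,sc)])
print(W(328,257),D(232,362),S(268,60))
E
python3 m2.py
```

```text
grip [0.488  0.0823 0.2135] err px [[-0.4, 0.1], [-0.2, 0.0]]
grip3 [0.4905 0.0743 0.2032] err px [[0.6, 4.8], [-0.1, 1.3], [-1.6, -0.9]]
bigcap [0.5589 0.2787 0.0971] err px [[-1.4, 1.1], [-0.8, -0.1], [-0.3, -0.2]]
midcap [0.4785 0.2803 0.0865] err px [[-1.3, 2.5], [-1.1, 0.0], [-1.0, -0.3]]
yellow [0.5897 0.188  0.0949] err px [[-1.6, 0.1], [-0.8, -0.2]]
frame +y corners [0.45348227 0.0656451  0.04      ] [0.52830362 0.08274465 0.04      ] 0.07675042586767811
plate +y corners [0.43812599 0.07898604 0.008     ] [0.53883106 0.10017959 0.008     ] 0.10291101182623652
10.5 [0.50419614 0.00241727] [5.05061957e-01 1.06616415e-04]
0.9 [0.4903 0.0775 0.2116] [array([310.3, 183.4]), array([335.6, 196. ]), array([281. , 154.8])]
1.1 [0.4877 0.0913 0.2163] [array([310.3, 173.2]), array([334.8, 197.3]), array([276. , 151.9])]
1.3 [0.485  0.1057 0.2182] [array([310.5, 161.8]), array([333.8, 199.7]), array([270.9, 149.9])]
12 [0.5060705 0.0027901] [0.50739849 0.00057138]
0.9 [0.4902 0.0775 0.2116] [array([310.2, 183.4]), array([335.7, 196. ]), array([281. , 154.8])]
1.1 [0.4873 0.0912 0.2163] [array([310. , 173.2]), array([334.9, 197.4]), array([275.9, 152. ])]
1.3 [0.4842 0.1056 0.2182] [array([309.8, 161.8]), array([334.1, 199.7]), array([270.8, 150.1])]
(309.6, 179.643) (336.0, 196.5) (283.75, 158.75)
```

```bash
python3 plan.py 0.489 0.081 0.194 101.9
```

```text
shift [ 0.008 -0.038  0.688] turn [0.001 0.    0.   ]
t 2.25 [0.5005 0.0812 0.4003] F [0.2 0.4 0.1] w 87.2 0.0
```

Emit:
{"method": "jog_arm", "body": {"moves": [0.005,-0.01,0.12,0,0,0,1,0.005,-0.02,0.25,0,0,0,1,0.008,-0.038,0.38,0,0,0,1,0.008,-0.038,0.5,0,0,0,1,0.008,-0.038,0.6,0,0,0,0.6,0.008,-0.038,0.66,0,0,0,0.4,0.008,-0.038,0.685,0,0,0,0.3,0.008,-0.038,0.685,0,0,0,0.2], "newtons": 12}}

```text
time: 3.25
position: [0.4881, 0.0841, 0.1944]
tool_rot: [1.971, 2.446, 0.001]
ft_force: [0.2, -0.3, 0.2]
grip_width: 0.649
grip_force: 0.0
```

Emit:
{"method": "jog_arm", "body": {"moves": [0,0,0,0,0,0,0,0,0,0,0,0,0,-0.3,0,0,0,0,0,0,-0.5,0,0,0,0,0,0,-0.5,0,0,0,0,0,0,-0.5,0,0,0,0,0,0,-0.5,0,0,0,0,0,0,-0.5,0,0,0,0,0,0,-0.5]}}

```text
time: 4.25
position: [0.4869, 0.0833, 0.1945]
tool_rot: [-1.971, -2.444, 0.002]
ft_force: [-6.0, -1.8, 5.9]
grip_width: 0.368
grip_force: 12.0
```

Emit:
{"method": "jog_arm", "body": {"moves": [0.028,0,-0.009,0,0,0,-0.5,0.057,0,-0.015,0,0,0,-0.5,0.086,0,-0.017,0,0,0,-0.5,0.116,0,-0.015,0,0,0,-0.5,0.145,0,-0.01,0,0,0,-0.5,0.174,0,-0.002,0,0,0,-0.5,0.201,0,0.01,0,0,0,-0.5,0.223,0,0.023,0,0,0,-0.5]}}

```text
time: 5.25
position: [0.4753, 0.1485, 0.1873]
tool_rot: [1.971, 2.442, 0.002]
ft_force: [4.9, -6.2, -4.9]
grip_width: 0.369
grip_force: 12.0
```

```bash
python3 plan.py 0.487 0.083 0.3 101.9
```

```text
shift [-0.222 -0.007 -0.375] turn [0.003 0.002 0.005]
t 5.25 [0.4753 0.1485 0.1873] F [ 4.9 -6.2 -4.9] w 32.1 12.0
```

Emit:
{"method": "jog_arm", "body": {"moves": [0,0,0,0,0,0,0.5,0,0,0,0,0,0,0.6,0,0,0,0,0,0,0.6,0,0,-0.04,0,0,0,0.6,0,0,-0.12,0,0,0,0.6,0,0,-0.22,0,0,0,0.6,0,0,-0.32,0,0,0,0.6,0,0,-0.4,0,0,0,0.6]}}

```text
time: 6.25
position: [0.4741, 0.1492, 0.3097]
tool_rot: [1.972, 2.445, 0.004]
ft_force: [-0.9, -0.1, -0.7]
grip_width: 0.802
grip_force: 0.0
```

```bash
python3 plan.py 0.558 0.279 0.25 145
```

```text
shift [0.363 0.365 0.2  ] turn [ 0.003 -0.    -0.713]
t 6.25 [0.4741 0.1492 0.3097] F [-0.9 -0.1 -0.7] w 69.8 0.0
```

Emit:
{"method": "jog_arm", "body": {"moves": [0.04,0.04,0.02,0,0,-0.09,0.6,0.09,0.09,0.05,0,0,-0.18,0.6,0.14,0.14,0.08,0,0,-0.27,0.6,0.19,0.19,0.11,0,0,-0.36,0.6,0.24,0.24,0.14,0,0,-0.46,0.6,0.29,0.29,0.17,0,0,-0.56,0.6,0.34,0.34,0.19,0,0,-0.65,0.6,0.363,0.365,0.2,0,0,-0.713,0.6]}}

```text
time: 7.25
position: [0.5578, 0.2802, 0.2474]
tool_rot: [-0.939, -2.998, -0.001]
ft_force: [0.6, -0.0, 0.0]
grip_width: 0.799
grip_force: 0.0
```

```bash
python3 - <<'E'
from h import *
im,s=snap('wrist','w3.png'); im2,_=snap('scene','sc3.png'); print(s['position'],s['tool_rot'])
a=cv2.imread('pics/w3.png'); b=cv2.imread('pics/sc3.png')
print(proj(im,s,[[.558,.279,.102],[.558,.279,.0],[0.4785,.28,.09]]))
cv2.imwrite('pics/m3.png',np.vstack([cv2.resize(a[0:270,120:520],(480,324)),cv2.resize(b[140:230,210:370],(480,270))]))
E
```

```text
[0.55781295 0.28017598 0.24742941] [-9.38578494e-01 -2.99786693e+00 -9.70594228e-04]
[[316.95376035 189.92058787]
 [317.46266735 174.54632095]
 [277.20117807 130.19016953]]
```

View pics/m3.png

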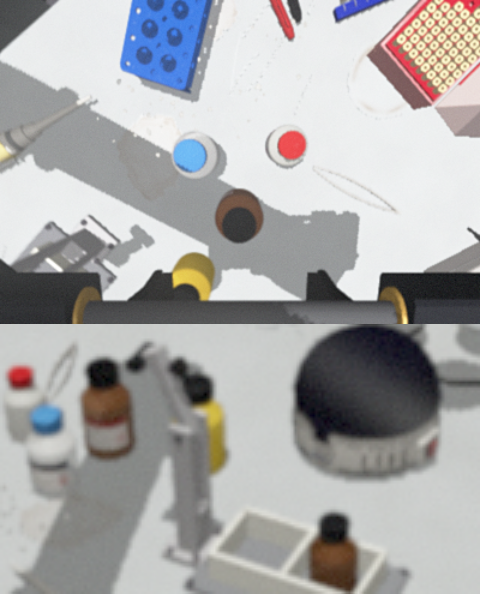

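Wrist: big cap at (239,224) between the fingers, yellow at (193,278), blue at (190,155) and red at (292,145), all clear of the finger line. Scene: the clamp now leans outward past upright (170,375).

```bash
python3 - <<'E'
from h import *
w=load('w3')
p=atz(*w,120+239/1.2,224/1.2,.102); print(p)
for n,u,v,z in(('mid',190,155,.09),('small',292,145,.078)): print(n,atz(*w,120+u/1.2,v/1.2,z))
E
python3 plan.py 0.556 0.282 0.075 145
```

```text
[0.55632129 0.28323598 0.102     ]
mid [0.47833311 0.28171099 0.09      ]
small [0.5258913  0.36635176 0.078     ]
shift [0.008 0.002 0.574] turn [ 0.    -0.     0.002]
t 7.35 [0.5577 0.28   0.2472] F [-0.9 -0.  -0.3] w 69.5 0.0
```

Emit:
{"method": "jog_arm", "body": {"moves": [0.008,0.002,0.1,0,0,0,0.6,0.008,0.002,0.2,0,0,0,0.6,0.008,0.002,0.3,0,0,0,0.5,0.008,0.002,0.4,0,0,0,0.4,0.008,0.002,0.48,0,0,0,0.3,0.008,0.002,0.54,0,0,0,0.2,0.008,0.002,0.574,0,0,0,0.1,0.008,0.002,0.574,0,0,0,0], "newtons": 12}}

```text
time: 8.35
position: [0.5559, 0.2804, 0.0748]
tool_rot: [-0.944, -2.996, 0.001]
ft_force: [-0.7, -0.0, -0.5]
grip_width: 0.525
grip_force: 0.0
```

Emit:
{"method": "jog_arm", "body": {"moves": [0,0,0,0,0,0,-0.2,0,0,0,0,0,0,-0.4,0,0,0,0,0,0,-0.6,0,0,0,0,0,0,-0.6,0,0,0,0,0,0,-0.6,0,0,0,0,0,0,-0.6,0,0,0,0,0,0,-0.6,0,0,0,0,0,0,-0.6]}}

```text
time: 9.35
position: [0.5565, 0.2806, 0.0758]
tool_rot: [0.944, 2.995, 0.001]
ft_force: [-0.7, -0.3, 5.6]
grip_width: 0.352
grip_force: 12.0
```

```bash
python3 plan.py 0.556 0.282 0.24 145
```

```text
shift [ 0.004  0.003 -0.547] turn [0.001 0.001 0.   ]
t 9.35 [0.5565 0.2806 0.0758] F [-0.7 -0.3  5.6] w 30.6 12.0
```

Cap held at 30.6 mm. I lift it high, carry it over the clamp, and turn to heading 125° so that the gripper's body clears the post.

Emit:
{"method": "jog_arm", "body": {"moves": [0.004,0.003,-0.05,0,0,0,-0.6,0.004,0.003,-0.15,0,0,0,-0.6,0.004,0.003,-0.27,0,0,0,-0.6,0.004,0.003,-0.4,0,0,0,-0.6,0.004,0.003,-0.53,0,0,0,-0.6,0.004,0.003,-0.66,0,0,0,-0.6,0.004,0.003,-0.78,0,0,0,-0.6,0.004,0.003,-0.86,0,0,0,-0.6], "newtons": 15}}

```text
time: 10.35
position: [0.5556, 0.2823, 0.3354]
tool_rot: [0.943, 2.995, 0.003]
ft_force: [0.3, 0.4, -1.7]
grip_width: 0.349
grip_force: 15.0
```

```bash
python3 plan.py 0.4965 0.0375 0.336 125
```

```text
shift [-0.306 -0.782 -0.004] turn [0.002 0.    0.334]
t 10.35 [0.5556 0.2823 0.3354] F [ 0.3  0.4 -1.7] w 30.4 15.0
```

Emit:
{"method": "jog_arm", "body": {"moves": [-0.02,-0.06,0,0,0,0.02,-0.6,-0.06,-0.16,0,0,0,0.06,-0.6,-0.11,-0.28,0,0,0,0.12,-0.6,-0.16,-0.41,0,0,0,0.18,-0.6,-0.21,-0.54,0,0,0,0.24,-0.6,-0.26,-0.66,0,0,0,0.29,-0.6,-0.295,-0.75,0,0,0,0.32,-0.6,-0.306,-0.782,0,0,0,0.334,-0.6]}}

```text
time: 11.35
position: [0.4959, 0.0349, 0.333]
tool_rot: [1.456, 2.784, 0.001]
ft_force: [0.7, 0.8, -0.9]
grip_width: 0.353
grip_force: 15.0
```

```bash
python3 - <<'E'
from h import *
im,s=snap('scene','sc4.png'); im2,s2=snap('side','s4.png')
a=cv2.imread('pics/sc4.png')[120:270,240:390]; b=cv2.imread('pics/s4.png')[170:290,290:410]
cv2.imwrite('pics/m4.png',np.hstack([cv2.resize(a,(400,400),interpolation=2),cv2.resize(b,(400,400),interpolation=2)]))
E
python3 plan.py 0.4965 0.0375 0.12 125
```

```text
shift [0.002 0.002 0.71 ] turn [ 0.001 -0.    -0.001]
t 11.45 [0.4962 0.0366 0.333 ] F [-0.1  1.1 -0.8] w 30.8 15.0
```

View pics/m4.png

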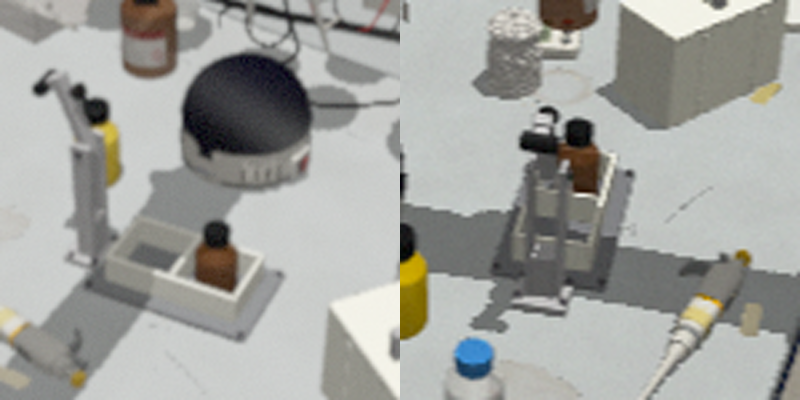

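Scene (left half): frame corners at (105,255), (143,215), (283,250) and (238,291), plate corners at (283,275), (243,337) and (88,283). Side (right half): plate corners at (633,173), (493,272) and (603,290). The clamp is well back. Now a joint refit of the carrier pose.

```bash
cat > car.py <<'E'
from h import *
from scipy.optimize import least_squares
sc=load('sc4'); sd=load('s4'); w=load('w2')
S=lambda x,y:(x/2.6667+240-.0,y/2.6667+120); D=lambda x,y:(290+(x-400)/3.333,170+y/3.333); W=lambda x,y:(80+x*.7,y*.699)
f=lambda i,j:(i*.037,j*.073,.04); p=lambda i,j:(i*.054,j*.091,.006)
obs=[(sc,S(105,255),f(-1,1)),(sc,S(143,215),f(1,1)),(sc,S(283,250),f(1,-1)),(sc,S(238,291),f(-1,-1)),
(sc,S(283,275),p(1,-1)),(sc,S(243,337),p(-1,-1)),(sc,S(88,283),p(-1,1)),
(sd,D(633,173),p(-1,-1)),(sd,D(493,272),p(1,1)),(sd,D(603,290),p(-1,1)),(sd,D(617,155),f(-1,-1)),
(w,W(304,239),f(-1,1)),(w,W(362,238),f(1,1)),(w,W(297,224),p(-1,1)),(w,W(371,224),p(1,1))]
def res(x):
    c,t=np.cos(x[2]),np.sin(x[2]); M=np.array([[c,-t,0],[t,c,0],[0,0,1]])
    return np.concatenate([proj(*v,M@np.array(q)+[x[0],x[1],0])[0]-u for v,u,q in obs])
r=least_squares(res,[.503,0,.2],loss='soft_l1'); print(r.x.round(4),np.degrees(r.x[2])); print(res(r.x).reshape(-1,2).round(1).tolist())
c,t=np.cos(r.x[2]),np.sin(r.x[2]); print('pocket',r.x[0]-t*.0355,r.x[1]+c*.0355)
E
python3 car.py
```

```text
[ 5.038e-01 -3.000e-04  1.820e-01] 10.425665061248043
[[-0.7, -0.5], [-2.4, -1.2], [-7.0, 0.4], [-1.1, 2.0], [0.8, -1.6], [0.4, 0.4], [-2.7, 0.2], [-0.8, -1.0], [-2.0, -0.7], [-0.4, -0.8], [-1.3, -1.3], [0.3, 0.5], [-1.2, 2.2], [-1.8, -0.7], [0.6, 0.6]]
pocket 0.4974147348986049 0.03463824830454661
```

Emit:
{"method": "jog_arm", "body": {"moves": [0,0,0.06,0,0,0,-0.6,0,0,0.17,0,0,0,-0.6,0,0,0.3,0,0,0,-0.6,0,0,0.42,0,0,0,-0.6,0,0,0.54,0,0,0,-0.6,0,0,0.64,0,0,0,-0.6,0,0,0.7,0,0,0,-0.6,0,0,0.71,0,0,0,-0.6]}}

```text
time: 12.45
position: [0.4945, 0.0382, 0.1173]
tool_rot: [-1.446, -2.785, 0.005]
ft_force: [1.3, -0.6, -1.0]
grip_width: 0.354
grip_force: 15.0
```

```bash
python3 plan.py 0.497 0.0365 0.085 125
```

```text
shift [-0.01   0.004  0.108] turn [-0.004 -0.002  0.002]
t 12.45 [0.4945 0.0382 0.1173] F [ 1.3 -0.6 -1. ] w 30.8 15.0
```

Emit:
{"method": "jog_arm", "body": {"moves": [-0.008,0.004,0.015,0,0,0,-0.6,-0.008,0.004,0.03,0,0,0,-0.6,-0.008,0.004,0.045,0,0,0,-0.6,-0.008,0.004,0.06,0,0,0,-0.6,-0.008,0.004,0.075,0,0,0,-0.6,-0.008,0.004,0.09,0,0,0,-0.6,-0.008,0.004,0.1,0,0,0,-0.6,-0.008,0.004,0.108,0,0,0,-0.6]}}

```text
time: 13.45
position: [0.4987, 0.0358, 0.0874]
tool_rot: [1.451, 2.786, 0.0]
ft_force: [0.2, 0.8, -1.1]
grip_width: 0.35
grip_force: 15.0
```

Emit:
{"method": "jog_arm", "body": {"moves": [-0.003,0,0.004,0,0,0,-0.6,-0.003,0,0.008,0,0,0,-0.6,-0.003,0,0.012,0,0,0,-0.6,-0.003,0,0.013,0,0,0,-0.6,-0.003,0,0.013,0,0,0,-0.6,-0.003,0,0.013,0,0,0,-0.6,-0.003,0,0.013,0,0,0,-0.6,-0.003,0,0.013,0,0,0,-0.6]}}

```text
time: 14.45
position: [0.4993, 0.0351, 0.0838]
tool_rot: [1.451, 2.786, 0.0]
ft_force: [0.3, 0.1, 2.4]
grip_width: 0.351
grip_force: 15.0
```

Emit:
{"method": "jog_arm", "body": {"moves": [0,0,0,0,0,0,-0.1,0,0,0,0,0,0,0.1,0,0,0,0,0,0,0.2,0,0,0,0,0,0,0.2,0,0,-0.02,0,0,0,0.2,0,0,-0.07,0,0,0,0.2,0,0,-0.15,0,0,0,0.2,0,0,-0.23,0,0,0,0.2]}}

```text
time: 15.45
position: [0.4995, 0.035, 0.1545]
tool_rot: [1.451, 2.786, 0.001]
ft_force: [-0.3, 0.5, 0.2]
grip_width: 0.602
grip_force: 0.0
```

```bash
python3 plan.py 0.47 -0.12 0.38 35; python3 plan.py 0.45 -0.26 0.38 -31
```

```text
shift [-0.367 -0.376 -0.752] turn [ 1.0e-03 -1.0e-03  1.5e+00]
t 15.45 [0.4995 0.035  0.1545] F [-0.3  0.5  0.2] w 52.4 0.0
shift [-0.712 -0.698 -0.752] turn [ 1.0e-03 -1.0e-03  2.6e+00]
t 15.45 [0.4995 0.035  0.1545] F [-0.3  0.5  0.2] w 52.4 0.0
```

Emit:
{"method": "jog_arm", "body": {"moves": [0,0,-0.15,0,0,0,0.6,0,0,-0.3,0,0,0.1,0.6,-0.05,-0.05,-0.45,0,0,0.25,0.6,-0.1,-0.1,-0.57,0,0,0.4,0.6,-0.17,-0.18,-0.65,0,0,0.55,0.6,-0.24,-0.25,-0.7,0,0,0.7,0.6,-0.31,-0.32,-0.75,0,0,0.85,0.6,-0.36,-0.37,-0.75,0,0,1.0,0.6]}}

```text
time: 16.45
position: [0.47, -0.119, 0.3803]
tool_rot: [2.654, 1.677, 0.006]
ft_force: [0.5, -0.8, -0.4]
grip_width: 0.798
grip_force: 0.0
```

```bash
python3 plan.py 0.45 -0.275 0.38 -31
```

```text
shift [-0.498  0.163  0.001] turn [ 1.000e-03 -4.000e-03  1.593e+00]
t 16.45 [ 0.47   -0.119   0.3803] F [ 0.5 -0.8 -0.4] w 69.4 0.0
```

```bash
python3 - <<'E'
from h import *
snap('wrist','w5.png'); snap('scene','sc5.png'); snap('side','s5.png')
E
```

Emit:
{"method": "jog_arm", "body": {"moves": [-0.06,0.02,0,0,0,0.12,0.6,-0.12,0.04,0,0,0,0.25,0.6,-0.18,0.06,0,0,0,0.38,0.6,-0.25,0.08,0,0,0,0.5,0.6,-0.32,0.1,0,0,0,0.63,0.6,-0.38,0.12,0,0,0,0.75,0.6,-0.44,0.14,0,0,0,0.88,0.6,-0.498,0.163,0,0,0,1.0,0.6]}}

```text
time: 17.6
position: [0.4519, -0.2719, 0.3777]
tool_rot: [-3.138, -0.139, -0.0]
ft_force: [0.7, 1.0, 0.3]
grip_width: 0.8
grip_force: 0.0
```

```bash
python3 plan.py 0.45 -0.275 0.30 -31
```

```text
shift [-0.007  0.01   0.259] turn [-0.001  0.     0.601]
t 17.6 [ 0.4519 -0.2719  0.3777] F [0.7 1.  0.3] w 69.6 0.0
```

Emit:
{"method": "jog_arm", "body": {"moves": [0,0,0.04,0,0,0.1,0.6,0,0,0.08,0,0,0.22,0.6,0,0,0.13,0,0,0.34,0.6,0,0,0.17,0,0,0.46,0.6,0,0,0.21,0,0,0.55,0.6,0,0,0.25,0,0,0.6,0.6,-0.007,0.01,0.26,0,0,0.6,0.6,-0.007,0.01,0.26,0,0,0.6,0.6]}}

```text
time: 18.6
position: [0.4496, -0.276, 0.2999]
tool_rot: [-3.028, 0.836, -0.0]
ft_force: [-0.6, -0.2, 0.8]
grip_width: 0.801
grip_force: 0.0
```

```bash
python3 - <<'E'
from h import *
im,s=snap('wrist','w6.png'); print(s['position'],s['joint_positions'])
a=cv2.imread('pics/w5.png'); b=cv2.imread('pics/w6.png')
cv2.imwrite('pics/m6.png',np.vstack([cv2.resize(a[:230,120:520],(520,299)),cv2.resize(b[:230,120:520],(520,299))]))
E
```

```text
[ 0.44959813 -0.27595411  0.29986287] [-0.20114207  0.01757828  0.71796428  1.65280989 -0.01177259  1.47553361
 -1.59178826]
```

View pics/m6.png

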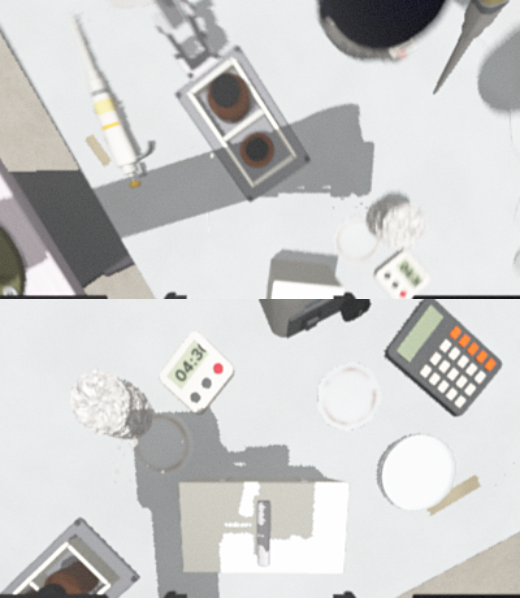

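Top part: the big bottle stands in the +y pocket at (228,97), the loaded one at (257,150); plate corners at (181,97), (309,157) and (250,198). Bottom part: hood top corners at (180,482), (348,482), (344,573) and (183,573), handle at (263,533).

```bash
cat > hood.py <<'E'
from h import *
from scipy.optimize import least_squares
import car
w5=load('w5'); w6=load('w6'); V=lambda x,y:(120+x/1.3,y/1.3); U=lambda x,y:(120+x/1.3,(y-299)/1.3)
f,p=car.f,car.p
def fit(obs,x0):
    def res(x):
        c,t=np.cos(x[2]),np.sin(x[2]); M=np.array([[c,-t,0],[t,c,0],[0,0,1]])
        return np.concatenate([proj(*v,M@np.array(q)+[x[0],x[1],0])[0]-u for v,u,q in obs])
    r=least_squares(res,x0,loss='soft_l1'); print(r.x.round(4),np.degrees(r.x[2]).round(2),r.fun.reshape(-1,2).round(1).tolist()); return r.x
n=[(w5,V(181,97),p(-1,1)),(w5,V(309,157),p(1,-1)),(w5,V(250,198),p(-1,-1)),(w5,V(190,100),f(-1,1)),(w5,V(233,55),f(1,1)),(w5,V(298,153),f(1,-1)),(w5,V(252,187),f(-1,-1))]
fit(n,[.503,0,.2]); c=fit(car.obs+n,[.503,0,.2])
H=lambda i,j:(i*.045,j*.081,.114)
h=fit([(w6,U(180,482),H(1,1)),(w6,U(348,482),H(1,-1)),(w6,U(344,573),H(-1,-1)),(w6,U(183,573),H(-1,1))],[.45,-.28,-.54])
print('handle',atz(*w6,*U(263,533),.145)); print('bigcap',atz(*w5,*V(229,92),.11),'loaded cap',atz(*w5,*V(257,147),.093))
E
python3 hood.py
```

```text
[ 5.038e-01 -3.000e-04  1.820e-01] 10.425665061248043
[[-0.7, -0.5], [-2.4, -1.2], [-7.0, 0.4], [-1.1, 2.0], [0.8, -1.6], [0.4, 0.4], [-2.7, 0.2], [-0.8, -1.0], [-2.0, -0.7], [-0.4, -0.8], [-1.3, -1.3], [0.3, 0.5], [-1.2, 2.2], [-1.8, -0.7], [0.6, 0.6]]
pocket 0.4974147348986049 0.03463824830454661
[ 0.5048 -0.0006  0.1817] 10.41 [[-5.9, -2.3], [2.6, 0.6], [1.2, 3.2], [-2.7, -5.4], [-0.3, 0.5], [0.0, 0.6], [1.0, -0.2]]
[ 5.043e-01 -4.000e-04  1.831e-01] 10.49 [[-0.6, -0.5], [-2.3, -1.3], [-6.9, 0.3], [-1.0, 1.9], [0.9, -1.7], [0.5, 0.3], [-2.5, 0.2], [-1.0, -1.1], [-2.0, -0.7], [-0.5, -0.9], [-1.5, -1.4], [0.5, 0.7], [-1.0, 2.3], [-1.6, -0.6], [0.8, 0.7], [-6.2, -2.2], [2.3, 0.6], [1.0, 3.2], [-3.0, -5.3], [-0.7, 0.5], [-0.2, 0.6], [0.8, -0.2]]
[ 0.4539 -0.2813 -0.5385] -30.85 [[-1.3, 0.1], [1.0, 0.1], [-0.3, -0.1], [0.4, -0.1]]
handle [ 0.45616806 -0.28152169  0.145     ]
bigcap [0.50438755 0.0288111  0.11      ] loaded cap [ 0.50760963 -0.03632545  0.093     ]
```

```bash
python3 plan.py 0.4545 -0.2815 0.121 -30.85
```

```text
shift [0.023 0.008 0.597] turn [-0.    -0.    -0.001]
t 18.65 [ 0.4497 -0.2761  0.3001] F [ 0.7 -1.1 -0.1] w 69.8 0.0
```

Emit:
{"method": "jog_arm", "body": {"moves": [0.01,0.004,0.08,0,0,0,0.6,0.023,0.008,0.18,0,0,0,0.5,0.023,0.008,0.3,0,0,0,0.4,0.023,0.008,0.41,0,0,0,0.2,0.023,0.008,0.5,0,0,0,0,0.023,0.008,0.56,0,0,0,-0.2,0.023,0.008,0.59,0,0,0,-0.3,0.023,0.008,0.597,0,0,0,-0.3], "newtons": 40}}

```text
time: 19.65
position: [0.4544, -0.282, 0.1207]
tool_rot: [3.027, -0.84, 0.001]
ft_force: [-0.1, 0.2, -0.5]
grip_width: 0.364
grip_force: 0.0
```

Emit:
{"method": "jog_arm", "body": {"moves": [0,0,0,0,0,0,-0.5,0,0,0,0,0,0,-0.7,0,0,0,0,0,0,-0.9,0,0,0,0,0,0,-0.9,0,0,0,0,0,0,-0.9,0,0,0,0,0,0,-0.9,0,0,0,0,0,0,-0.9,0,0,0,0,0,0,-0.9]}}

```text
time: 20.65
position: [0.4542, -0.2824, 0.1209]
tool_rot: [3.027, -0.84, 0.001]
ft_force: [-1.4, -2.6, 3.7]
grip_width: 0.132
grip_force: 40.0
```

```bash
python3 plan.py 0.4545 -0.2815 0.28 -30.85
```

```text
shift [-0.    -0.003 -0.53 ] turn [ 0.    -0.001 -0.003]
t 20.65 [ 0.4542 -0.2824  0.1209] F [-1.4 -2.6  3.7] w 11.5 40.0
```

Emit:
{"method": "jog_arm", "body": {"moves": [0,0,-0.02,0,0,0,-0.9,0,0,-0.06,0,0,0,-0.9,0,0,-0.13,0,0,0,-0.9,0,0,-0.22,0,0,0,-0.9,0,0,-0.32,0,0,0,-0.9,0,0,-0.42,0,0,0,-0.9,0,0,-0.5,0,0,0,-0.9,0,0,-0.53,0,0,0,-0.9]}}

```text
time: 21.65
position: [0.4547, -0.2818, 0.2812]
tool_rot: [-3.027, 0.839, -0.004]
ft_force: [-0.0, -0.4, -3.8]
grip_width: 0.132
grip_force: 40.0
```

```bash
python3 plan.py 0.51 -0.08 0.28 10.45
```

```text
shift [-0.188 -0.672  0.004] turn [-0.    -0.002 -0.691]
t 21.65 [ 0.4547 -0.2818  0.2812] F [-0.  -0.4 -3.8] w 11.5 40.0
```

Emit:
{"method": "jog_arm", "body": {"moves": [-0.01,-0.04,0,0,0,-0.06,-0.9,-0.035,-0.13,0,0,0,-0.16,-0.9,-0.07,-0.25,0,0,0,-0.27,-0.9,-0.105,-0.37,0,0,0,-0.39,-0.9,-0.14,-0.49,0,0,0,-0.51,-0.9,-0.165,-0.59,0,0,0,-0.61,-0.9,-0.183,-0.65,0,0,0,-0.67,-0.9,-0.188,-0.672,0,0,0,-0.691,-0.9]}}

```text
time: 22.65
position: [0.5094, -0.0787, 0.2787]
tool_rot: [-3.128, -0.291, 0.003]
ft_force: [-0.5, -0.7, -2.7]
grip_width: 0.136
grip_force: 40.0
```

```bash
python3 plan.py 0.5043 -0.0004 0.28 10.45
```

```text
shift [ 0.031 -0.26  -0.004] turn [-0.     0.002  0.003]
t 22.65 [ 0.5094 -0.0787  0.2787] F [-0.5 -0.7 -2.7] w 11.8 40.0
```

Emit:
{"method": "jog_arm", "body": {"moves": [0.003,-0.02,0,0,0,0,-0.9,0.01,-0.07,0,0,0,0,-0.9,0.017,-0.13,0,0,0,0,-0.9,0.023,-0.19,0,0,0,0.001,-0.9,0.028,-0.235,0,0,0,0.002,-0.9,0.031,-0.26,0,0,0,0.003,-0.9,0.031,-0.26,0,0,0,0.003,-0.9,0.031,-0.26,0,0,0,0.003,-0.9]}}

```text
time: 23.65
position: [0.5047, -0.0025, 0.2796]
tool_rot: [3.129, 0.279, 0.0]
ft_force: [0.4, -0.3, -3.2]
grip_width: 0.132
grip_force: 40.0
```

```bash
python3 - <<'E'
from h import *
snap('scene','sc7.png'); snap('side','s7.png')
a=cv2.imread('pics/sc7.png')[90:250,230:390]; b=cv2.imread('pics/s7.png')[140:300,270:430]
cv2.imwrite('pics/m7.png',np.hstack([cv2.resize(a,(400,400),interpolation=2),cv2.resize(b,(400,400),interpolation=2)]))
E
python3 plan.py 0.5043 -0.0004 0.19 10.45
```

```text
shift [-0.    -0.007  0.299] turn [ 0.    -0.    -0.004]
t 23.75 [ 0.5047 -0.0025  0.2796] F [-0.7 -0.  -3. ] w 11.8 40.0
```

View pics/m7.png

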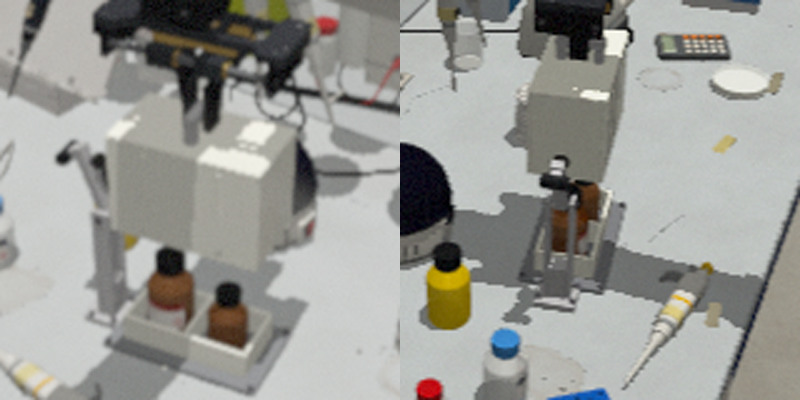

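Scene (left half): hood hanging level over both upright bottles, lower corners at (265,268) and (116,224), clamp leaning away. Before lowering I compare those corners with the predicted ones.

```bash
python3 - <<'E'
from h import *
a=np.radians(10.5); c,t=np.cos(a),np.sin(a); M=np.array([[c,-t],[t,c]])
for f,off,sx in (('sc7',(230,90),0),('s7',(270,140),400)):
    v=load(f)
    for z in (.160,.274):
        q=np.array([[-.045,-.081],[-.045,.081],[.045,.081],[.045,-.081]])@M.T+[.5047,-.0025]
        print(f,z,((proj(*v,np.c_[q,[z]*4])-off)*2.5+[sx,0]).round(0).tolist())
E
```

```text
sc7 0.16 [[255.0, 271.0], [108.0, 227.0], [149.0, 181.0], [290.0, 220.0]]
sc7 0.274 [[259.0, 174.0], [103.0, 132.0], [146.0, 88.0], [296.0, 126.0]]
s7 0.16 [[622.0, 108.0], [601.0, 182.0], [525.0, 172.0], [552.0, 99.0]]
s7 0.274 [[627.0, 28.0], [607.0, 98.0], [526.0, 88.0], [554.0, 20.0]]
```

Emit:
{"method": "jog_arm", "body": {"moves": [0,-0.007,0.03,0,0,-0.004,-0.9,0,-0.007,0.08,0,0,-0.004,-0.9,0,-0.007,0.14,0,0,-0.004,-0.9,0,-0.007,0.2,0,0,-0.004,-0.9,0,-0.007,0.26,0,0,-0.004,-0.9,0,-0.007,0.31,0,0,-0.004,-0.9,0,-0.007,0.345,0,0,-0.004,-0.9,0,-0.007,0.355,0,0,-0.004,-0.9]}}

```text
time: 24.75
position: [0.504, 0.0004, 0.1724]
tool_rot: [3.128, 0.287, -0.001]
ft_force: [-0.2, -0.4, -3.0]
grip_width: 0.134
grip_force: 40.0
```

```bash
python3 plan.py 0.5043 0.0004 0.145 10.45
```

```text
shift [0.001 0.    0.091] turn [0.    0.001 0.001]
t 24.75 [5.040e-01 4.000e-04 1.724e-01] F [-0.2 -0.4 -3. ] w 11.6 40.0
```

Emit:
{"method": "jog_arm", "body": {"moves": [0,0,0.015,0,0,0,-0.9,0,0,0.03,0,0,0,-0.9,0,0,0.042,0,0,0,-0.9,0,0,0.053,0,0,0,-0.9,0,0,0.063,0,0,0,-0.9,0,0,0.072,0,0,0,-0.9,0,0,0.08,0,0,0,-0.9,0,0,0.08,0,0,0,-0.9]}}

```text
time: 25.75
position: [0.5042, 0.0004, 0.1489]
tool_rot: [3.128, 0.288, -0.001]
ft_force: [0.7, -0.4, -3.3]
grip_width: 0.135
grip_force: 40.0
```

Already 10 mm below the wall tops with no contact force, so the hood is fitting. Continuing down.

Emit:
{"method": "jog_arm", "body": {"moves": [0,0,0.01,0,0,0,-0.9,0,0,0.02,0,0,0,-0.9,0,0,0.03,0,0,0,-0.9,0,0,0.04,0,0,0,-0.9,0,0,0.05,0,0,0,-0.9,0,0,0.058,0,0,0,-0.9,0,0,0.064,0,0,0,-0.9,0,0,0.066,0,0,0,-0.9]}}

```text
time: 26.75
position: [0.5043, 0.0004, 0.1291]
tool_rot: [-3.128, -0.287, 0.0]
ft_force: [-0.1, -0.3, -2.9]
grip_width: 0.136
grip_force: 40.0
```

Emit:
{"method": "jog_arm", "body": {"moves": [0,0,0.003,0,0,0,-0.9,0,0,0.006,0,0,0,-0.9,0,0,0.008,0,0,0,-0.9,0,0,0.008,0,0,0,-0.9,0,0,0.008,0,0,0,-0.9,0,0,0.008,0,0,0,-0.9,0,0,0.008,0,0,0,-0.9,0,0,0.008,0,0,0,-0.9]}}

```text
time: 27.75
position: [0.5049, 0.0003, 0.129]
tool_rot: [-3.128, -0.287, -0.002]
ft_force: [-3.5, -1.0, 9.7]
grip_width: 0.135
grip_force: 40.0
```

Contact at z 0.129, which is the expected home height. I release, lift and return to the clamp grip.

Emit:
{"method": "jog_arm", "body": {"moves": [0,0,-0.006,0,0,0,-0.7,0,0,-0.006,0,0,0,-0.5,0,0,-0.006,0,0,0,-0.3,0,0,-0.006,0,0,0,-0.3,0,0,-0.06,0,0,0,-0.3,0,0,-0.15,0,0,0,-0.3,0,0,-0.27,0,0,0,-0.3,0,0,-0.38,0,0,0,-0.3]}}

```text
time: 28.75
position: [0.5046, 0.0003, 0.2433]
tool_rot: [-3.128, -0.287, -0.003]
ft_force: [0.7, -0.2, -0.4]
grip_width: 0.351
grip_force: 0.0
```

```bash
python3 plan.py 0.4753 0.1485 0.30 100.5
```

```text
shift [-0.006 -0.503 -0.189] turn [ 1.0e-03 -1.0e-03 -1.5e+00]
t 28.75 [5.046e-01 3.000e-04 2.433e-01] F [ 0.7 -0.2 -0.4] w 30.5 0.0
```

Emit:
{"method": "jog_arm", "body": {"moves": [0,0,-0.1,0,0,-0.1,0,0,0,-0.18,0,0,-0.25,0.3,0,-0.05,-0.2,0,0,-0.4,0.6,0,-0.12,-0.2,0,0,-0.55,0.6,0,-0.18,-0.2,0,0,-0.7,0.6,0,-0.24,-0.2,0,0,-0.85,0.6,0,-0.29,-0.2,0,0,-1.0,0.6,0,-0.3,-0.2,0,0,-1.0,0.6]}}

```text
time: 29.75
position: [0.4878, 0.0899, 0.3018]
tool_rot: [2.565, 1.813, 0.002]
ft_force: [0.0, 1.1, 0.1]
grip_width: 0.798
grip_force: 0.0
```

```bash
python3 plan.py 0.4753 0.1485 0.30 100.5
```

```text
shift [ 0.17  -0.104  0.006] turn [ 0.001 -0.001 -0.5  ]
t 29.75 [0.4878 0.0899 0.3018] F [0.  1.1 0.1] w 69.5 0.0
```

Emit:
{"method": "jog_arm", "body": {"moves": [0.05,-0.03,0,0,0,-0.1,0.6,0.1,-0.06,0,0,0,-0.25,0.6,0.15,-0.09,0,0,0,-0.38,0.6,0.17,-0.104,0,0,0,-0.5,0.6,0.17,-0.104,0.08,0,0,-0.5,0.6,0.17,-0.104,0.17,0,0,-0.5,0.6,0.17,-0.104,0.24,0,0,-0.5,0.6,0.17,-0.104,0.27,0,0,-0.5,0.6]}}

```text
time: 30.75
position: [0.4753, 0.1465, 0.2193]
tool_rot: [-2.013, -2.412, 0.002]
ft_force: [0.2, 0.8, 1.0]
grip_width: 0.798
grip_force: 0.0
```

```bash
python3 - <<'E'
from h import *
w=snap('wrist','w8.png'); snap('side','s8.png')
a=cv2.imread('pics/w8.png')[130:290,200:440]; b=cv2.imread('pics/s8.png')[150:310,250:490]
cv2.imwrite('pics/m8.png',np.vstack([cv2.resize(a,(450,300)),cv2.resize(b,(450,300))]))
E
python3 plan.py 0.4753 0.1485 0.1873 100.5
```

```text
shift [0.006 0.001 0.108] turn [-0.001  0.    -0.002]
t 30.85 [0.4754 0.1468 0.2196] F [ 0.4 -0.3  0.6] w 69.5 0.0
```

View pics/m8.png

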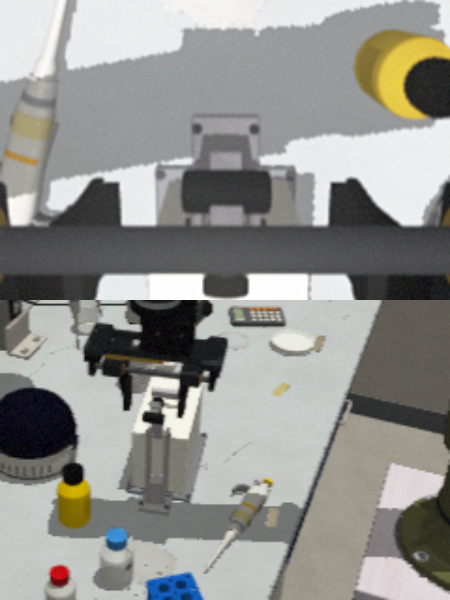

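Wrist (top part): grip bar at (227,190), centred between the fingers at 120 and 330. Side (bottom part): hood seated squarely. I go down and pinch.

Emit:
{"method": "jog_arm", "body": {"moves": [0.006,0,0.03,0,0,0,0.6,0.006,0,0.07,0,0,0,0.6,0.006,0,0.1,0,0,0,0.4,0.006,0,0.108,0,0,0,0.2,0.006,0,0.108,0,0,0,0,0.006,0,0.108,0,0,0,-0.2,0.006,0,0.108,0,0,0,-0.5,0.006,0,0.108,0,0,0,-0.5], "newtons": 12}}

```text
time: 31.85
position: [0.4753, 0.1492, 0.1878]
tool_rot: [2.009, 2.415, 0.001]
ft_force: [-0.7, -0.0, 0.7]
grip_width: 0.364
grip_force: 12.0
```

Emit:
{"method": "jog_arm", "body": {"moves": [0,0,0,0,0,0,-0.5,0,0,0,0,0,0,-0.5,0,0,0,0,0,0,-0.5,0,0,0,0,0,0,-0.5,0,0,0,0,0,0,-0.5,0,0,0,0,0,0,-0.5,0,0,0,0,0,0,-0.5,0,0,0,0,0,0,-0.5]}}

```text
time: 32.85
position: [0.4753, 0.1494, 0.1877]
tool_rot: [2.009, 2.415, 0.001]
ft_force: [-0.7, 1.2, 5.0]
grip_width: 0.367
grip_force: 12.0
```

```bash
python3 plan.py 0.4753 0.1485 0.1873 100.5; python3 -c "
import numpy as np
a=2.145-np.arange(1,17)*1.9/16
d=np.c_[-(0.0742*(np.cos(a)-np.cos(2.145))),-0.0742*(np.sin(a)-np.sin(2.145))]/.3
print(d.round(3)[:8].tolist());print((d[8:]-d[7]).round(3).tolist())"
```

```text
shift [-0.003 -0.001  0.001] turn [ 0.001 -0.     0.   ]
t 32.85 [0.4753 0.1494 0.1877] F [-0.7  1.2  5. ] w 31.9 12.0
[[-0.026, -0.014], [-0.053, -0.026], [-0.081, -0.034], [-0.11, -0.038], [-0.139, -0.04], [-0.168, -0.037], [-0.197, -0.032], [-0.225, -0.022]]
[[-0.027, 0.012], [-0.052, 0.028], [-0.075, 0.046], [-0.095, 0.067], [-0.113, 0.09], [-0.128, 0.115], [-0.14, 0.142], [-0.149, 0.17]]
```

Emit:
{"method": "jog_arm", "body": {"moves": [-0.026,0,-0.014,0,0,0,-0.5,-0.053,0,-0.026,0,0,0,-0.5,-0.081,0,-0.034,0,0,0,-0.5,-0.11,0,-0.038,0,0,0,-0.5,-0.139,0,-0.04,0,0,0,-0.5,-0.168,0,-0.037,0,0,0,-0.5,-0.197,0,-0.032,0,0,0,-0.5,-0.225,0,-0.022,0,0,0,-0.5]}}

```text
time: 33.85
position: [0.4873, 0.0806, 0.1946]
tool_rot: [2.01, 2.414, -0.002]
ft_force: [-2.0, 0.6, 5.6]
grip_width: 0.366
grip_force: 12.0
```

Emit:
{"method": "jog_arm", "body": {"moves": [-0.027,0,0.012,0,0,0,-0.5,-0.052,0,0.028,0,0,0,-0.5,-0.075,0,0.046,0,0,0,-0.5,-0.095,0,0.067,0,0,0,-0.5,-0.113,0,0.09,0,0,0,-0.5,-0.128,0,0.115,0,0,0,-0.5,-0.135,0,0.135,0,0,0,-0.5,-0.14,0,0.145,0,0,0,-0.5]}}

```text
time: 34.85
position: [0.4946, 0.0394, 0.1496]
tool_rot: [2.01, 2.414, -0.005]
ft_force: [-2.1, -4.0, 3.5]
grip_width: 0.364
grip_force: 12.0
```

Emit:
{"method": "jog_arm", "body": {"moves": [-0.002,0,0.005,0,0,0,-0.5,-0.004,0,0.01,0,0,0,-0.5,-0.005,0,0.015,0,0,0,-0.5,-0.006,0,0.02,0,0,0,-0.5,-0.007,0,0.024,0,0,0,-0.5,-0.007,0,0.026,0,0,0,-0.5,-0.007,0,0.026,0,0,0,-0.5,-0.007,0,0.026,0,0,0,-0.5]}}

```text
time: 35.85
position: [0.4949, 0.0374, 0.1418]
tool_rot: [2.01, 2.414, -0.005]
ft_force: [-1.5, -5.3, 2.7]
grip_width: 0.365
grip_force: 12.0
```

Emit:
{"method": "jog_arm", "body": {"moves": [0,0,0.003,0,0,0,-0.5,0,0,0.006,0,0,0,-0.5,0,0,0.009,0,0,0,-0.5,0,0,0.012,0,0,0,-0.5,0,0,0.015,0,0,0,-0.5,0,0,0.015,0,0,0,-0.5,0,0,0.015,0,0,0,-0.5,0,0,0.015,0,0,0,-0.5], "newtons": 25}}

```text
time: 36.85
position: [0.4951, 0.0371, 0.1394]
tool_rot: [2.01, 2.414, -0.004]
ft_force: [-7.5, -6.8, 16.1]
grip_width: 0.362
grip_force: 25.0
```

Pressed firmly at 16 N. All ten picture views are used, so I check the clamp by touch: release, rise, shut the fingers and press on top of the bar. Fully down, its top should be at z 0.170.

Emit:
{"method": "jog_arm", "body": {"moves": [0,0,-0.007,0,0,0,-0.2,0,0,-0.007,0,0,0,0.1,0,0,-0.007,0,0,0,0.3,0,0,-0.03,0,0,0,0.4,0,0,-0.08,0,0,0,0.4,0,0,-0.14,0,0,0,0.2,0,0,-0.19,0,0,0,-0.2,0,0,-0.19,0,0,0,-0.6]}}

```text
time: 37.85
position: [0.4967, 0.0396, 0.1972]
tool_rot: [2.008, 2.414, 0.005]
ft_force: [0.3, -0.2, -0.3]
grip_width: 0.457
grip_force: 0.0
```

Emit:
{"method": "jog_arm", "body": {"moves": [0,0,0,0,0,0,-1,0,0,0,0,0,0,-1,0,0,0,0,0,0,-1,0,0,0,0,0,0,-1,0,0,0.03,0,0,0,-1,0,0,0.05,0,0,0,-1,0,0,0.06,0,0,0,-1,0,0,0.06,0,0,0,-1]}}

```text
time: 38.85
position: [0.4953, 0.0394, 0.1769]
tool_rot: [-2.009, -2.415, 0.001]
ft_force: [1.2, 0.6, 1.4]
grip_width: 0.004
grip_force: 0.0
```

Emit:
{"method": "jog_arm", "body": {"moves": [0,0,0.005,0,0,0,-1,0,0,0.01,0,0,0,-1,0,0,0.015,0,0,0,-1,0,0,0.02,0,0,0,-1,0,0,0.025,0,0,0,-1,0,0,0.03,0,0,0,-1,0,0,0.03,0,0,0,-1,0,0,0.03,0,0,0,-1]}}

```text
time: 39.85
position: [0.4957, 0.0394, 0.1699]
tool_rot: [2.009, 2.415, 0.001]
ft_force: [-4.2, -0.8, 9.1]
grip_width: 0.004
grip_force: 4.9
```

Contact at 0.1699 with 9 N, so the arm is level and the hood under it is home. I retreat and hand in.

Emit:
{"method": "jog_arm", "body": {"moves": [0,0,-0.03,0,0,0,-1,0,0,-0.1,0,0,0,-1,0,0,-0.2,0,0,0,-1,0,0,-0.3,0,0,0,-1,0,0,-0.4,0,0,0,-1,0,0,-0.45,0,0,0,-1,0,0,-0.45,0,0,0,-1,0,0,-0.45,0,0,0,-1]}}

```text
time: 40.85
position: [0.4949, 0.0394, 0.3019]
tool_rot: [-2.008, -2.415, 0.003]
ft_force: [-0.2, 0.6, -0.6]
grip_width: 0.004
grip_force: 0.0
```

```bash
python3 -c "
from bench import ctrl
s=ctrl.get_state(); print(s['position'],s['ft_force']); print(ctrl.close_job())"
```

```text
[0.4949402  0.03937249 0.30193909] [-0.23769867  0.55697685 -0.59885837]
the job is handed in; nothing more can be done
None
```

I handed the job in at 40.9 s (no verdict was returned): the big amber bottle is in the empty pocket, the hood is home over both bottles, and the clamp arm is down, the last two confirmed by touch only because the ten picture views were used up.

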